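Shut the heavy block case without slamming it

TASK

Close the wooden block case: push its heavy lid up a little from below, by the lip, until the drop prop that holds it open falls flat, then lower it, held all the way so that it never drops or slams. Press it down past its stiff catch until it is fully shut along the rim, and keep a firm push of about 20 N on the shut lid for a second to bed it, never much more. Leave the things standing round it where they are.

Things in the scene. Friction and masses are not known exactly. Their poses are not given: they have to be found in the camera images.
- case: Low open wooden case with steel corner plates, fixed to the table: 160 mm deep (its x), 260 mm wide (its y), 60 mm high to the rim, walls 9 mm. Origin at the centre of its underside, which a plinth raises 1 to 9 mm above the table; z up. Its front (-x side) looks roughly to the robot (yaw varies), the lid is hinged along the back (+x) rim.
- case_hinge (a point): Middle of the lid's hinge line, on the back rim, 80 mm behind the case's origin, 60 mm above it; the line runs along the case's y and lies in the lid's underside. The lid is a slab 160 mm from hinge to front edge, 260 mm wide, 16 mm thick, steel outside, 0.9 kg give or take 15 %, centre of mass about 85 mm from the hinge.
- lid (a joint): Opening angle of the lid, rad: 0 fully shut (level on the rim), 1.57 upright (stop at 1.85); starts at 1.0, standing on the prop. Free-moving hinge: below about 1.35 the lid falls shut fast unless held up, above it tips over backwards. Going down it comes to rest 0.035 to 0.07 rad open on the catch, which carries its weight.
- lip_edge (a point): Middle of the front edge of the lid's finger lip, on its underside, 192 mm from the hinge line. The lip is a steel tongue 70 mm wide, 12 mm thick, flush with the lid's underside, jutting 32 mm in front of lid and case. Lid shut: over 60 mm free height under it. Axes are the lid's: x from front edge to hinge, y along the hinge, z out of the steel face.
- lid_top (a point): Where to press: on the steel face at mid-width, 140 mm from the hinge line; axes as the lip's. The catch is a stiff brass bar inside the front wall, 6 to 9 mm above the rim. Pressed here with about 5 to 12 N it gives way and does not spring back, until the lid meets the rim, which does not yield: from there the push rises quickly.
- ink_tin: Bystander: round ink tin, 68 mm across, 51 mm high; origin at the centre of its underside.
- duct_tape: Bystander: roll of tape lying flat, 97 mm across, 48 mm high; origin at the centre of its underside.
- paste_pot: Bystander: small round pot, 58 mm across, 50 mm high; origin at the centre of its underside.
- masking_tape: Bystander: thin roll of tape lying flat, 104 mm across, 25 mm high; origin at the centre of its underside.
- lino_block_1: Bystander: carved block, 95 x 65 x 21 mm; origin at the centre of its underside.
- baren: Bystander: round wooden rubbing disc with a knob, 108 mm across, 48 mm high; origin at the centre of its underside.
- prop (a joint): Angle of the drop prop, a steel rod 128 mm long inside the case's left (+y) wall, pivoted low near the front: 0 lying flat in the case, 0.57 propping the lid. A lug under the lid keeps its tip; once the lid is raised to about 1.13 rad or more the prop falls flat by its own weight in under 0.3 s and is out of the way.

How it is judged:
By the outcome, as a careful person would: the job done as asked, in the order asked, and still so for the second after the job is handed in, with the robot touching nothing.
It also fails if it takes over 72 s, if anything falls off the work surface, if the arm or the gripper's body presses on something with over 40 N, if the wrist force passes 120 N, or if a joint passes its speed limit or range.

ROBOT

A 6-joint arm with a two-finger parallel gripper is mounted at the origin on a cart in front of the work surface, level with it; the furniture and walls round the work are solid. World frame = base frame: x ahead of the robot, y to its left, z up, the work surface at z = 0. Lengths are in m, angles in rad, forces in N, time in s.
With the tool pointing down it reaches from about 0.375 to 0.9 m from the base axis. Payload 3.1 kg.
Tool frame: the origin (TCP) lies on the front face of the gripper's body, between the roots of the fingers; the fingertips stand 73 mm ahead of it and the grasp point (between the pads) lies 54 mm ahead of it (manip.tips_ahead is the distance from the TCP to the fingertips, in m); z points along the fingers, y is the line along which they close (so a half turn about z gives the same grasp; the last joint's range is limited). The gripper opens to 85 mm and grips with 20 to 120 N. Pads are 22 mm wide; open, the fingers measure 114 mm over their backs; the gripper's body (76 mm by 85 mm) begins 54 mm behind the grasp point. The pads swing forward as they close: fully open they stand 13 mm farther back than shut.
Start: joints at [-1.482, 0.527, 1.433, -0, 1.181, -0.178], TCP at [0.165, -0.603, 0.304] pointing down, gripper open.
Joint ranges: [-3.08, 3.08], [-0.75, 2.2], [0.22, 2.44], [-1.43, 4.57], [0, 2.65], [-2.85, 2.85]. Speed limits (rad/s): [2.79, 2.79, 3.14, 3.14, 3.14, 3.14].

INTERFACE

Orientations are given as a unit quaternion [x, y, z, w].
In Python, from station import sense, eyes, workorder, manip gives the robot as it stands.
- The arm moves only by the shell command python3 -m inch 'ROWS' [OPENING] [FORCE]. ROWS is JSON, a list of rows, each an object of numbers: "dx", "dy", "dz": the shift along the tool's x, y, z in cm; "wx", "wy", "wz": the turn, a rotation vector about the tool's x, y, z in degrees. In form: [{"dx": .., "dy": .., "dz": .., "wx": .., "wy": .., "wz": ..}, ...]. A call has 1 to 10 rows; each row shifts and turns the commanded pose from where the row before left it, along the tool's axes as they then stand; what a row does not reach is not made up. A row lasts 1/8 s, in which the tool goes at most 62.5 mm and 10.7 degrees, less where a joint would pass 70% of its speed; a pose out of reach is approached as far as the arm can. A call with a gripper value outside its range is refused whole. OPENING is the opening, from 0 (shut) to 1 (fully open), set as the call begins (- or left out, the last holds). The fingers move at their own pace and stop on an object; FORCE is the grip in N (left out, the last holds). Time passes only in rows, so rows that do not move let the fingers close. It gives the time, the measured TCP pose, the force, the opening and the grip force at its end, in the units of the state.
- sense(): the state, without advancing time (a new reading comes with each control period).
- eyes.snapshot(name): name is "side" or "top"; returns the picture (420x560x3 uint8, red, green, blue); there is no depth.
- eyes.camera_params(name): a dict with "fx", "fy", "cx", "cy" (pixels), "rvec" (rotation vector, rad) and "tvec" (3), from world to camera coordinates, as OpenCV has them. Camera axes: x right, y down, z forward; pixel columns grow to the right and rows downward; lengths in m; the calibration is good to about 2 mm. A picture is of the moment at which its call begins. camera_params takes no time and is no camera call.
- workorder.sign_off(): hands the job in; it is judged then, once.
The state is a dict: "t": time; "q": joint angles; "qd": joint speeds; "tau": joint torques, N m; "tcp_pos": TCP position; "tool_rot": TCP orientation; "force": force on the tool from outside, world axes, zero at the start; "ft_torque": the same for the moment, N m; "finger_gap": opening from 0.0 (shut) to 1.0 (fully open); "gripper_force": force on a finger pad.
Only numpy, scipy, OpenCV 4.12 (cv2) and the standard library are available. Lean on these libraries where they do the work, as an engineer would, in place of code of your own. Each camera call takes 0.05 s, during which the arm holds its last target. There are 200 camera calls.

## Working session

There is one attempt and no reset: what is moved stays moved. The work goes in short steps, Python scripts to look and compute and a shell command to move; the robot and the scene stay as the last step left them, time stands still between calls to the robot, and variables do not carry over. Pictures are saved under pics/ and viewed, at most 10 in all, crops included, and the job is handed in when it is done.

```bash
ls; mkdir -p pics
python3 - <<'E'
from station import sense, eyes
import cv2
for n in("side","top"):
    im=eyes.snapshot(n); cv2.imwrite(f"pics/{n}0.png",cv2.resize(im[:,:,::-1],(800,600),interpolation=cv2.INTER_CUBIC)); cv2.imwrite(f"pics/{n}0raw.png",im[:,:,::-1])
    print(n,eyes.camera_params(n))
s=sense();print(s)
E
```

```text
pics
side {'fx': 513.3544706967673, 'fy': 513.3544706967673, 'cx': 279.1125410710414, 'cy': 215.9647740988758, 'rvec': array([ 0.36457542,  2.81883695, -1.09205988]), 'tvec': array([ 0.52433394, -0.07265978,  1.8920895 ])}
top {'fx': 397.72343495668105, 'fy': 397.72343495668105, 'cx': 281.18777995267226, 'cy': 210.99244820714796, 'rvec': array([ 2.17706896, -2.15719526,  0.10966397]), 'tvec': array([0.01060969, 0.56380771, 1.53518802])}
{'t': 0.1, 'q': array([-1.48249619e+00,  5.28379148e-01,  1.43378923e+00, -1.38267943e-05,
        1.18140701e+00, -1.78486539e-01]), 'qd': array([ 1.03633935e-03, -1.87296707e-03, -3.35157627e-03, -9.29801421e-05,
       -8.90564655e-04,  1.75644731e-04]), 'tau': array([-5.00323440e-04, -4.43305242e+01, -1.78586072e+01, -2.55766272e-04,
        3.88158645e-03, -6.26285711e-06]), 'tcp_pos': array([ 0.16475857, -0.60236199,  0.30302289]), 'tool_rot': array([ 9.91115457e-01,  1.33000635e-01,  3.83020107e-05, -9.90647650e-04]), 'force': array([ 0.00571507, -0.26008029, -0.89435394]), 'ft_torque': array([ 0.07381937,  0.02236182, -0.01620791]), 'gripper_force': 0.0, 'finger_gap': 0.9977321491130372}
```

View pics/side0.png

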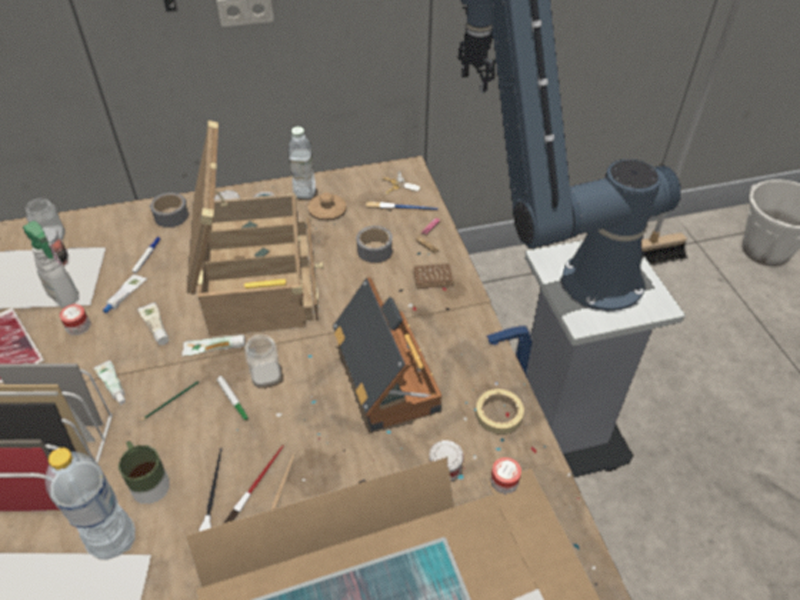

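View pics/top0.png

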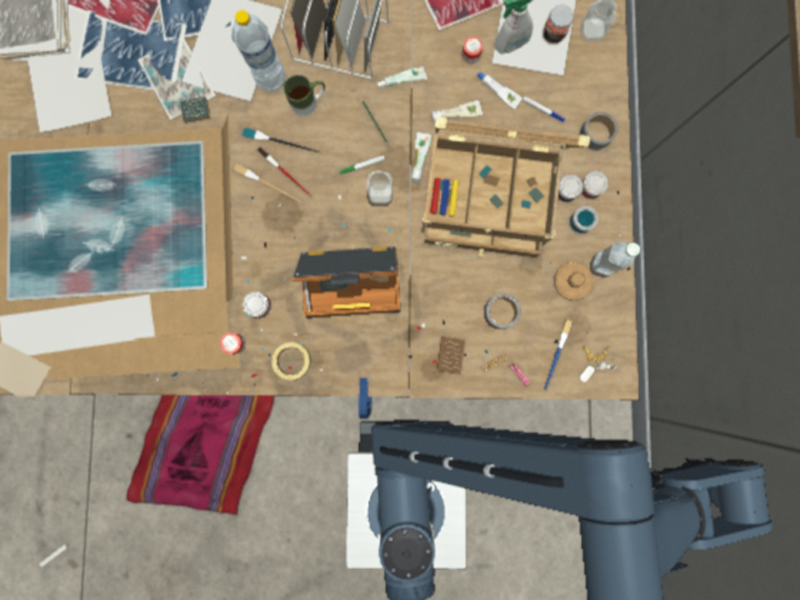

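The side view shows the case at about (390,360) with its lid up. In the top view it is at about (350,285). The bystanders stand clear of the front, with the masking tape at (290,360) in the top view. I'll enlarge the case in both.

Run:
```python
import cv2,numpy as np
a=cv2.imread("pics/side0raw.png")[185:310,225:325]
b=cv2.imread("pics/top0raw.png")[165:230,200:290]
a=cv2.resize(a,None,fx=4.8,fy=4.8,interpolation=cv2.INTER_CUBIC); b=cv2.resize(b,None,fx=8,fy=8,interpolation=cv2.INTER_CUBIC)
print(a.shape,b.shape)
cv2.imwrite("pics/side1.png",a);cv2.imwrite("pics/top1.png",b)
```

```text
(600, 480, 3) (520, 720, 3)
```

View pics/side1.png

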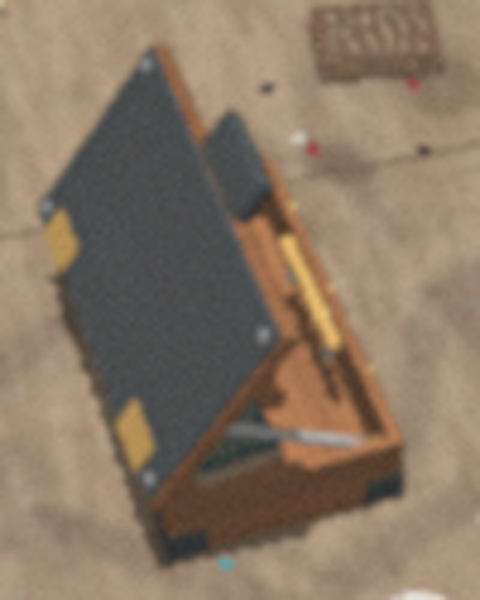

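View pics/top1.png

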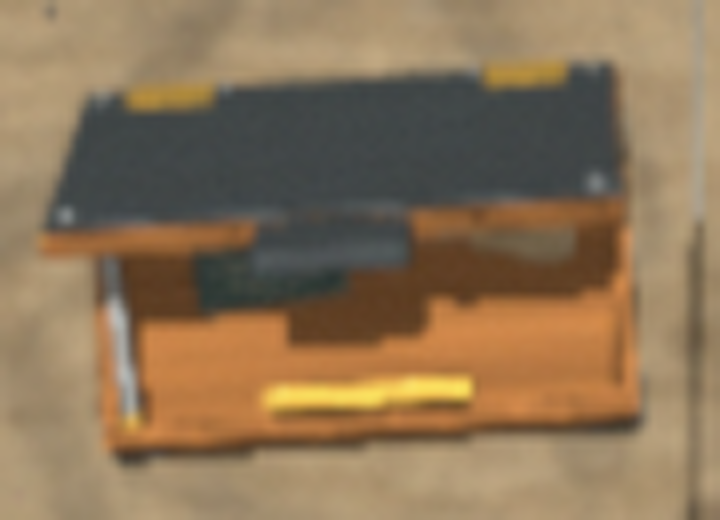

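The side crop shows the lid's outer-face corners at (158,46), (278,342), (42,207) and (150,497), and the rim's front-left corner at (402,440). The top crop shows the face corners at (92,95), (612,66), (50,228) and (622,195), the lip's front at (255–410, ~268), and the rim's front corners at (112,450) and (638,422). I'll fit the case pose to these points.

```bash
cat > h.py <<'E'
import numpy as np,cv2
from scipy.optimize import least_squares
from scipy.spatial.transform import Rotation as R
from station import sense,eyes
def lidp(d,y,h,th): return np.array([.08-d*np.cos(th)+h*np.sin(th),y,.06+d*np.sin(th)+h*np.cos(th)])
def W(p,x,y,z,yaw): return R.from_euler('z',yaw).apply(p)+[x,y,z]
def proj(n,P):
    c=eyes.camera_params(n);K=np.array([[c['fx'],0,c['cx']],[0,c['fy'],c['cy']],[0,0,1]])
    return cv2.projectPoints(np.array(P,float).reshape(-1,1,3),c['rvec'],c['tvec'],K,None)[0].reshape(-1,2)
E
cat > fit.py <<'E'
from h import *
def px(l,s,o): return (np.array(l)+.5)/s-.5+o
S=px([(158,46),(278,342),(42,207),(150,497),(402,440)],4.8,[225,185])
T=px([(92,95),(612,66),(50,228),(622,195),(42,252),(628,218),(255,272),(410,264),(112,450),(638,422)],8,[200,165])
w=.13
def res(v):
    x,y,z,yaw,th=v[:5]
    L=lambda d,yy,h:W(lidp(d,yy,h,th),x,y,z,yaw)
    rim=lambda yy:W(np.array([-.08,yy,.06]),x,y,z,yaw)
    s=[L(.16,-w,.016),L(.16,w,.016),L(0,-w,.016),L(0,w,.016),rim(w)]
    t=[L(0,w,.016),L(0,-w,.016),L(.16,w,.016),L(.16,-w,.016),L(.16,w,0),L(.16,-w,0),L(.192,.035,0),L(.192,-.035,0),rim(w),rim(-w)]
    r=np.r_[proj("side",s)-S,proj("top",t)-T]
    return np.r_[r.ravel(),(z-.005)/.004,(th-1)/.01]
f=least_squares(res,[.55,0.1,.005,0,1.],loss='soft_l1')
print(f.x,f.cost);print(res(f.x)[:-2].reshape(-1,2).round(1).tolist())
J=f.jac;print(np.sqrt(np.diag(np.linalg.inv(J.T@J))))
for th in(1.,1.15,0): print(th,W(lidp(.192,0,0,th),*f.x[:4]),W(lidp(.14,0,.016,th),*f.x[:4]))
E
python3 fit.py
```

```text
[ 0.60859334  0.15613453 -0.00270305  0.0617235   1.00491122] 9.027729100596542
[[-1.1, -1.2], [0.2, -1.0], [-0.6, -0.2], [-0.7, 1.8], [1.1, 0.5], [-0.7, -0.5], [1.2, -0.3], [-1.5, -0.4], [0.8, -0.1], [0.1, 0.7], [0.3, 1.1], [-0.5, 0.6], [0.3, 0.6], [-1.3, -0.1], [0.3, -0.1]]
[0.00135562 0.00132419 0.0030111  0.00840053 0.00915631]
1.0 [0.5849005  0.15467027 0.21885938] [0.62638061 0.15723382 0.18374772]
1.15 [0.61016076 0.1562314  0.23254762] [0.64593807 0.15844251 0.1916197 ]
0 [0.49680662 0.14922589 0.05729695] [0.5487076  0.15243348 0.07329695]
```

The fit is consistent: lip edge at about (0.585, 0.155, 0.22), yaw about 0.06. I'll raise the arm and swing it to the front of the case, gripper shut, logging joints so I can recover the kinematics.

```bash
cat > log.py <<'E'
from station import sense
import json,sys
s=sense(); d={k:(v.tolist() if hasattr(v,'tolist') else v) for k,v in s.items()}
open('log.jsonl','a').write(json.dumps(d)+"\n")
print(round(s['t'],2),s['q'].round(3).tolist(),s['tcp_pos'].round(4).tolist(),s['tool_rot'].round(3).tolist(),s['force'].round(1).tolist())
E
python3 log.py
python3 -m inch '[{"dx":4.5,"dy":-2.5,"dz":-1.4},{"dx":4.5,"dy":-2.5,"dz":-1.4},{"dx":4.5,"dy":-2.5,"dz":-1.4},{"dx":4.5,"dy":-2.5,"dz":-1.4},{"dx":4.5,"dy":-2.5,"dz":-1.4},{"dx":4.5,"dy":-2.5,"dz":-1.4},{"dx":4.5,"dy":-2.5,"dz":-1.4}]' 0 20; python3 log.py
python3 -m inch '[{"dx":1.25,"dy":-5.5},{"dx":1.25,"dy":-5.5},{"dx":1.25,"dy":-5.5},{"dx":1.25,"dy":-5.5},{"dx":1.25,"dy":-5.5},{"dx":1.25,"dy":-5.5},{"dx":1.25,"dy":-5.5},{"dx":1.25,"dy":-5.5}]'; python3 log.py
python3 -m inch '[{"wx":5},{"wx":10},{"wx":10},{"wx":10}]'; python3 log.py
python3 -c "from station import manip;print([ (a,getattr(manip,a)) for a in dir(manip) if a[0]!='_'])"
```

```text
0.1 [-1.482, 0.528, 1.434, -0.0, 1.181, -0.178] [0.1648, -0.6024, 0.303] [0.991, 0.133, 0.0, -0.001] [0.0, -0.3, -0.9]
0.1 [-1.482, 0.528, 1.434, -0.0, 1.181, -0.178] [0.1648, -0.6024, 0.303] [0.991, 0.133, 0.0, -0.001] [0.0, -0.3, -0.9]
0.1 [-1.482, 0.528, 1.434, -0.0, 1.181, -0.178] [0.1648, -0.6024, 0.303] [0.991, 0.133, 0.0, -0.001] [0.0, -0.3, -0.9]
0.1 [-1.482, 0.528, 1.434, -0.0, 1.181, -0.178] [0.1648, -0.6024, 0.303] [0.991, 0.133, 0.0, -0.001] [0.0, -0.3, -0.9]
[('PlanningError', <class 'station.PlanningError'>), ('tips_ahead', 0.0726)]invalid input at $[0]: expected keys dx, dy, dz, wx, wy, wz
invalid input at $[0]: expected keys dx, dy, dz, wx, wy, wz
invalid input at $[0]: expected keys dx, dy, dz, wx, wy, wz
```

```bash
python3 -m inch '[{"dx":4.5,"dy":-2.5,"dz":-1.4,"wx":0,"wy":0,"wz":0},{"dx":4.5,"dy":-2.5,"dz":-1.4,"wx":0,"wy":0,"wz":0},{"dx":4.5,"dy":-2.5,"dz":-1.4,"wx":0,"wy":0,"wz":0},{"dx":4.5,"dy":-2.5,"dz":-1.4,"wx":0,"wy":0,"wz":0},{"dx":4.5,"dy":-2.5,"dz":-1.4,"wx":0,"wy":0,"wz":0},{"dx":4.5,"dy":-2.5,"dz":-1.4,"wx":0,"wy":0,"wz":0},{"dx":4.5,"dy":-2.5,"dz":-1.4,"wx":0,"wy":0,"wz":0}]' 0 20; python3 log.py
python3 -m inch '[{"dx":1.25,"dy":-5.5,"dz":0,"wx":0,"wy":0,"wz":0},{"dx":1.25,"dy":-5.5,"dz":0,"wx":0,"wy":0,"wz":0},{"dx":1.25,"dy":-5.5,"dz":0,"wx":0,"wy":0,"wz":0},{"dx":1.25,"dy":-5.5,"dz":0,"wx":0,"wy":0,"wz":0},{"dx":1.25,"dy":-5.5,"dz":0,"wx":0,"wy":0,"wz":0},{"dx":1.25,"dy":-5.5,"dz":0,"wx":0,"wy":0,"wz":0},{"dx":1.25,"dy":-5.5,"dz":0,"wx":0,"wy":0,"wz":0},{"dx":1.25,"dy":-5.5,"dz":0,"wx":0,"wy":0,"wz":0}]'; python3 log.py
python3 -m inch '[{"dx":0,"dy":0,"dz":0,"wx":6,"wy":0,"wz":0},{"dx":0,"dy":0,"dz":0,"wx":10,"wy":0,"wz":0},{"dx":0,"dy":0,"dz":0,"wx":10,"wy":0,"wz":0}]'; python3 log.py
```

```text
t: 0.98
tcp_pos: [0.4234, -0.3495, 0.402]
tool_rot: [0.991, 0.133, -0.0, -0.0]
force: [0.4, 0.9, -0.3]
finger_gap: -0.0
gripper_force: 0.0
0.97 [-0.894, 0.321, 1.495, 0.0, 1.326, 0.41] [0.4234, -0.3495, 0.402] [0.991, 0.133, -0.0, -0.0] [0.4, 0.9, -0.3]
t: 1.98
tcp_pos: [0.4024, 0.1015, 0.4018]
tool_rot: [0.991, 0.133, 0.0, 0.0]
force: [1.2, -0.2, 1.2]
finger_gap: -0.0
gripper_force: 0.0
1.98 [-0.024, 0.11, 1.784, -0.0, 1.247, 1.281] [0.4024, 0.1015, 0.4018] [0.991, 0.133, 0.0, 0.0] [1.2, -0.2, 1.2]
t: 2.35
tcp_pos: [0.4027, 0.1007, 0.4023]
tool_rot: [0.965, 0.131, -0.03, -0.225]
force: [-0.3, 0.6, -0.3]
finger_gap: -0.002
gripper_force: 0.0
2.35 [-0.25, 0.159, 1.793, 0.399, 1.44, 0.948] [0.4027, 0.1007, 0.4023] [0.965, 0.131, -0.03, -0.225] [-0.3, 0.6, -0.3]
```

```bash
python3 -m inch '[{"dx":0,"dy":0,"dz":0,"wx":10,"wy":0,"wz":0},{"dx":0,"dy":0,"dz":0,"wx":10,"wy":0,"wz":0},{"dx":0,"dy":0,"dz":0,"wx":10,"wy":0,"wz":0}]'>/dev/null; python3 log.py
python3 -m inch '[{"dx":0,"dy":0,"dz":0,"wx":10,"wy":0,"wz":0},{"dx":0,"dy":0,"dz":0,"wx":0,"wy":-8,"wz":0},{"dx":0,"dy":0,"dz":0,"wx":0,"wy":8,"wz":0}]' >/dev/null; python3 log.py
cat > kin.py <<'E'
import numpy as np,json
from scipy.optimize import least_squares
from scipy.spatial.transform import Rotation as R
def fk(q,p):
    h,a1,off,L2,L3,e,L6,w,c=p
    r1=R.from_euler('z',q[0]);r2=r1*R.from_euler('y',q[1]);r3=r2*R.from_euler('y',q[2]);r4=r3*R.from_euler('z',q[3]);r5=r4*R.from_euler('y',q[4]);r6=r5*R.from_euler('z',q[5]+c)
    return r1.apply([a1,off,h])+r2.apply([0,0,L2])+r3.apply([e,0,L3])+r5.apply([w,0,L6]),r6
def load(): 
    D=[json.loads(l) for l in open('log.jsonl')]
    return D
def err(p,D):
    o=[]
    for d in D:
        x,r=fk(d['q'],p);o+=list(x-d['tcp_pos'])+list(.3*(r*R.from_quat(d['tool_rot']).inv()).as_rotvec())
    return np.r_[np.array(o)*1000,(np.array(p)-P0)*.05]
P0=np.array([.3,0,.1,.4,.4,0,.2,0,0])
def params():
    D=load();best=min((least_squares(err,np.r_[P0[:-1],c],args=(D,)) for c in(0,1.57,-1.57,3.14)),key=lambda f:f.cost)
    return best.x,best
if __name__=="__main__":
    p,b=params();print(p.round(4),b.cost);print(b.fun[:-9].reshape(-1,6).round(1))
E
python3 kin.py
```

```text
2.73 [-0.42, 0.308, 1.836, 0.708, 1.713, 0.716] [0.4031, 0.0994, 0.402] [0.874, 0.117, -0.062, -0.468] [-0.0, 0.7, -0.8]
3.1 [-0.449, 0.375, 1.853, 0.787, 1.799, 0.66] [0.405, 0.0995, 0.4008] [0.831, 0.112, -0.072, -0.54] [-0.3, 1.2, 0.1]
[ 0.2742 -0.      0.111   0.588   0.3917  0.1141  0.2241  0.      1.5708] 0.003146500301604886
[[-0.  0. -0.  0. -0.  0.]
 [-0.  0. -0.  0. -0.  0.]
 [-0.  0. -0.  0. -0.  0.]
 [-0.  0. -0.  0. -0.  0.]
 [-0.  0.  0.  0. -0.  0.]
 [ 0. -0. -0. -0.  0.  0.]
 [ 0.  0.  0.  0. -0.  0.]
 [ 0.  0. -0.  0. -0.  0.]
 [ 0.  0. -0.  0. -0.  0.]]
```

```bash
cat > plan.py <<'E'
from kin import *; from h import lidp,W
p,_=params(); lo=np.array([-3.08,-.75,.22,-1.43,0,-2.85]);hi=np.array([3.08,2.2,2.44,4.57,2.65,2.85])
POSE=(.6086,.1561,.001,.0617)
def ik(x,r,q0):
    f=lambda q:np.r_[fk(q,p)[0]-x,.3*(fk(q,p)[1]*r.inv()).as_rotvec()]
    s=least_squares(f,np.clip(q0,lo+.001,hi-.001),bounds=(lo,hi),xtol=1e-12,ftol=1e-12);return s.x,np.linalg.norm(s.fun)
def tool(psi,a,k):  # heading rel case, pitch down, roll k*90 ; k=0: tool x up
    z=np.array([np.cos(a),0,-np.sin(a)]);u=np.array([np.sin(a),0,np.cos(a)])
    m=R.from_matrix(np.c_[u,np.cross(z,u),z]); m=m*R.from_euler('z',k*np.pi/2)
    return R.from_euler('z',psi+POSE[3])*m
def tcp(r,a,psi,th,d=.18,gap=0,y=0,half=.011):
    z=r.as_matrix()[:,2]; yaw=psi+POSE[3]; u=np.array([np.sin(a)*np.cos(yaw),np.sin(a)*np.sin(yaw),np.cos(a)])
    return W(lidp(d,y,-gap,th),*POSE)-.0726*z-half*u
if __name__=="__main__":
    D=np.radians
    for psi in(0,20,35):
     for a in(20,35):
      for k in(0,1,2,3):
        r=tool(D(psi),D(a),k);out=[];best=None
        for q4 in(1.6,2.4,3.1):
          for q6 in(-2,0,2):
            q,e=ik(tcp(r,D(a),D(psi),1.,gap=.02),r,np.array([-.2,.5,1.6,q4,1.,q6]))
            if e<1e-4 and q[3]>0: best=q;break
          if best is not None:break
        if best is None: continue
        q=best;out=[q.round(2).tolist()];ok=True
        for th in np.r_[np.arange(1,1.17,.04),np.arange(1.16,0,-.08)]:
            q,e=ik(tcp(r,D(a),D(psi),th),r,q);ok&=e<1e-4;out.append((round(th,2),q.round(2).tolist()))
        print(psi,a,k,ok,out[0],out[4],out[10],out[-1])
E
python3 plan.py
```

```text
0 20 0 False [0.09, 0.8, 2.35, 3.17, 1.24, -1.57] (np.float64(1.12), [0.08, 0.71, 2.26, 3.16, 1.05, -1.58]) (np.float64(0.84), [0.09, 0.83, 2.37, 3.17, 1.28, -1.57]) (np.float64(0.04), [0.11, 1.36, 2.44, 3.19, 1.88, -1.54])
0 20 1 False [0.09, 0.8, 2.35, 3.17, 1.24, 0.0] (np.float64(1.12), [0.08, 0.71, 2.26, 3.16, 1.05, -0.0]) (np.float64(0.84), [0.09, 0.83, 2.37, 3.17, 1.28, 0.0]) (np.float64(0.04), [0.11, 1.36, 2.44, 3.19, 1.88, 0.03])
0 20 2 False [0.09, 0.8, 2.35, 3.17, 1.24, 1.57] (np.float64(1.12), [0.08, 0.71, 2.26, 3.16, 1.05, 1.57]) (np.float64(0.84), [0.09, 0.83, 2.37, 3.17, 1.28, 1.57]) (np.float64(0.04), [0.11, 1.36, 2.44, 3.19, 1.88, 1.6])
0 35 0 True [0.08, 0.57, 2.24, 3.17, 0.63, -1.58] (np.float64(1.12), [0.08, 0.52, 2.14, 3.18, 0.48, -1.59]) (np.float64(0.84), [0.08, 0.59, 2.26, 3.17, 0.66, -1.58]) (np.float64(0.04), [0.09, 1.07, 2.43, 3.16, 1.32, -1.56])
0 35 1 True [0.08, 0.57, 2.24, 3.17, 0.63, -0.01] (np.float64(1.12), [0.08, 0.52, 2.14, 3.18, 0.48, -0.02]) (np.float64(0.84), [0.08, 0.59, 2.26, 3.17, 0.66, -0.01]) (np.float64(0.04), [0.09, 1.07, 2.43, 3.16, 1.32,
[... 2448 characters left out ...]
1.02, 2.37, 2.22, 1.1, -1.82])
35 35 1 True [-0.3, 0.57, 2.18, 1.87, 0.79, 0.46] (np.float64(1.12), [-0.27, 0.54, 2.08, 1.76, 0.74, 0.65]) (np.float64(0.84), [-0.31, 0.59, 2.2, 1.89, 0.8, 0.42]) (np.float64(0.04), [-0.38, 1.02, 2.37, 2.22, 1.1, -0.25])
35 35 2 True [-0.3, 0.57, 2.18, 1.87, 0.79, 2.03] (np.float64(1.12), [-0.27, 0.54, 2.08, 1.76, 0.74, 2.22]) (np.float64(0.84), [-0.31, 0.59, 2.2, 1.89, 0.8, 1.99]) (np.float64(0.04), [-0.38, 1.02, 2.37, 2.22, 1.1, 1.32])
35 35 3 False [-0.3, 0.57, 2.18, 1.87, 0.79, -2.68] (np.float64(1.12), [-0.27, 0.54, 2.08, 1.76, 0.74, -2.49]) (np.float64(0.84), [-0.31, 0.59, 2.2, 1.89, 0.8, -2.73]) (np.float64(0.04), [-0.35, 0.82, 2.22, 1.89, 0.83, -2.85])
```

```bash
cat > go.py <<'E'
from plan import *; from station import sense
D=np.radians; PSI,A,K,HALF=D(40),D(25),1,.0145
r=tool(PSI,A,K)
def delta(x,rt=None):
    s=sense();rc=R.from_quat(s['tool_rot']);rt=rt or r
    print('rot deg (tool)',np.degrees((rc.inv()*rt).as_rotvec()).round(1),'shift cm in target axes',(100*rt.inv().apply(x-s['tcp_pos'])).round(2),'tcp->',np.round(x,3))
if __name__=="__main__":
    x=tcp(r,A,PSI,1.,gap=.07,half=HALF); delta(x)
    s=sense();q=np.array(s['q']);rc=R.from_quat(s['tool_rot']);w=(rc.inv()*r).as_rotvec()
    for t in np.linspace(0,1,8): q,e=ik(np.array(s['tcp_pos']),rc*R.from_rotvec(w*t),q);print(q.round(2),round(e,5))
    print(ik(x,r,q))
    for th in(1.,1.15,.8,.4,.04):q,e=ik(tcp(r,A,PSI,th,half=HALF),r,q);print(th,q.round(2),round(e,5))
E
python3 go.py
```

```text
rot deg (tool) [-0.9 56.1 25.6] shift cm in target axes [ 5.03 16.53 13.92] tcp-> [0.48  0.102 0.192]
[-0.45  0.37  1.85  0.79  1.8   0.66] 0.0
[-0.49  0.34  1.92  0.86  1.71  0.7 ] 0.0
[-0.53  0.3   1.99  0.94  1.63  0.73] 0.0
[-0.57  0.26  2.05  1.01  1.53  0.76] 0.0
[-0.59  0.22  2.12  1.1   1.44  0.78] 0.0
[-0.61  0.18  2.19  1.19  1.34  0.8 ] 0.0
[-0.61  0.13  2.25  1.29  1.23  0.82] 0.0
[-0.59  0.09  2.3   1.41  1.11  0.84] 0.0
(array([-0.45100173,  0.80903363,  2.31962058,  1.92507309,  1.12994096,
        0.01338944]), np.float64(3.6717175637741784e-10))
1.0 [-0.37  0.68  2.16  1.85  1.03  0.32] 0.0
1.15 [-0.35  0.65  2.09  1.82  0.99  0.43] 0.0
0.8 [-0.41  0.74  2.24  1.9   1.08  0.17] 0.0
0.4 [-0.47  0.96  2.34  1.98  1.19 -0.16] 0.0
0.04 [-0.49  1.17  2.35  2.03  1.28 -0.37] 0.0
```

```bash
python3 -m inch '[{"dx":0,"dy":0,"dz":0,"wx":0,"wy":8,"wz":3.6},{"dx":0,"dy":0,"dz":0,"wx":0,"wy":8,"wz":3.6},{"dx":0,"dy":0,"dz":0,"wx":0,"wy":8,"wz":3.6},{"dx":0,"dy":0,"dz":0,"wx":0,"wy":8,"wz":3.6},{"dx":0,"dy":0,"dz":0,"wx":0,"wy":8,"wz":3.6},{"dx":0,"dy":0,"dz":0,"wx":0,"wy":8,"wz":3.6},{"dx":0,"dy":0,"dz":0,"wx":0,"wy":8,"wz":3.6},{"dx":0,"dy":0,"dz":0,"wx":0,"wy":0,"wz":0}]'; python3 log.py; python3 go.py|head -1
```

```text
t: 4.1
tcp_pos: [0.4014, 0.1011, 0.4017]
tool_rot: [0.772, -0.329, 0.211, -0.501]
force: [-0.6, -0.2, 0.0]
finger_gap: 0.001
gripper_force: 0.0
4.1 [-0.605, 0.091, 2.312, 1.411, 1.135, 0.821] [0.4014, 0.1011, 0.4017] [0.772, -0.329, 0.211, -0.501] [-0.6, -0.2, 0.0]
rot deg (tool) [-0.8  0.5 -0. ] shift cm in target axes [ 5.39 16.55 14.1 ] tcp-> [0.48  0.102 0.192]
```

```bash
python3 -m inch '[{"dx":1.1,"dy":3.3,"dz":2.8,"wx":0,"wy":0,"wz":0},{"dx":1.1,"dy":3.3,"dz":2.8,"wx":0,"wy":0,"wz":0},{"dx":1.1,"dy":3.3,"dz":2.8,"wx":0,"wy":0,"wz":0},{"dx":1.1,"dy":3.3,"dz":2.8,"wx":0,"wy":0,"wz":0},{"dx":1.1,"dy":3.3,"dz":2.8,"wx":-0.8,"wy":0.5,"wz":0},{"dx":0,"dy":0,"dz":0,"wx":0,"wy":0,"wz":0}]'; python3 log.py
python3 - <<'E'
from go import *
import cv2
from station import eyes
for th,g in((1,.02),(1,0),(1.05,0)): delta(tcp(r,A,PSI,th,gap=g,half=HALF))
a=eyes.snapshot("side")[150:310,205:385,::-1];b=eyes.snapshot("top")[150:270,190:330,::-1]
a=cv2.resize(a,(450,400),interpolation=3);b=cv2.resize(b,(350*4//3,400),interpolation=3)[:, :350]
cv2.imwrite("pics/c2.png",np.hstack([a,b]))
E
```

```text
t: 4.85
tcp_pos: [0.4856, 0.1022, 0.1903]
tool_rot: [0.774, -0.334, 0.211, -0.495]
force: [-0.3, 0.7, 0.8]
finger_gap: -0.003
gripper_force: 0.0
4.85 [-0.444, 0.811, 2.305, 1.925, 1.126, 0.031] [0.4856, 0.1022, 0.1903] [0.774, -0.334, 0.211, -0.495] [-0.3, 0.7, 0.8]
rot deg (tool) [-0.1  0.1 -0.2] shift cm in target axes [ 2.37 -3.81  1.34] tcp-> [0.522 0.104 0.219]
rot deg (tool) [-0.1  0.1 -0.2] shift cm in target axes [ 3.45 -5.34  2.06] tcp-> [0.539 0.105 0.23 ]
rot deg (tool) [-0.1  0.1 -0.2] shift cm in target axes [ 3.95 -6.01  2.39] tcp-> [0.547 0.106 0.235]
```

View pics/c2.png

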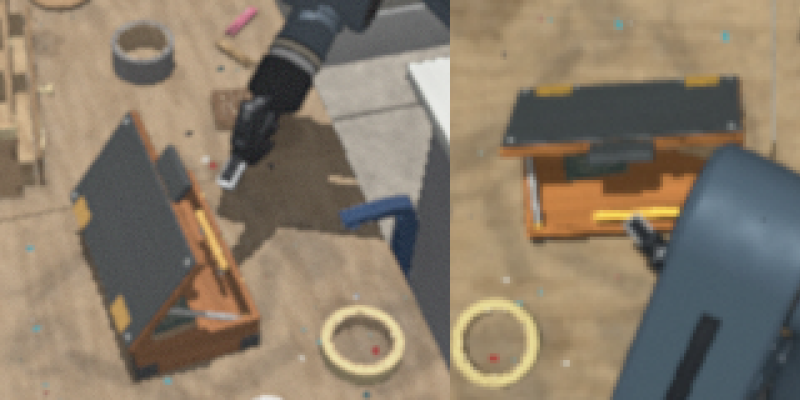

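The tip is free in front of the lip, with the lid still on its prop. I'll approach along the lid normal and then feel for contact.

```bash
python3 -m inch '[{"dx":1.0,"dy":-1.5,"dz":0.5,"wx":0,"wy":0,"wz":0},{"dx":1.0,"dy":-1.5,"dz":0.6,"wx":0,"wy":0,"wz":0},{"dx":0.8,"dy":-1.4,"dz":0.6,"wx":0,"wy":0,"wz":0},{"dx":0.1,"dy":-0.2,"dz":0.1,"wx":0,"wy":0,"wz":0}]'; 
python3 -m inch '[{"dx":0.25,"dy":-0.3,"dz":0.15,"wx":0,"wy":0,"wz":0},{"dx":0.0,"dy":0,"dz":0,"wx":0,"wy":0,"wz":0}]';python3 log.py
python3 -m inch '[{"dx":0.25,"dy":-0.3,"dz":0.15,"wx":0,"wy":0,"wz":0},{"dx":0.0,"dy":0,"dz":0,"wx":0,"wy":0,"wz":0}]';python3 log.py
python3 -m inch '[{"dx":0.25,"dy":-0.3,"dz":0.15,"wx":0,"wy":0,"wz":0},{"dx":0.0,"dy":0,"dz":0,"wx":0,"wy":0,"wz":0}]';python3 log.py
python3 - <<'E'
from go import *
import cv2
from station import eyes
for th in (1,1.05,1.1,1.15,1.18): delta(tcp(r,A,PSI,th,half=HALF))
E
```

```text
t: 5.45
tcp_pos: [0.5301, 0.1061, 0.2316]
tool_rot: [0.774, -0.331, 0.216, -0.495]
force: [-0.1, 0.3, -0.5]
finger_gap: -0.0
gripper_force: 0.0
t: 5.7
tcp_pos: [0.5332, 0.1059, 0.2306]
tool_rot: [0.774, -0.333, 0.213, -0.494]
force: [0.1, 0.5, -0.1]
finger_gap: -0.0
gripper_force: 0.0
5.7 [-0.378, 0.676, 2.175, 1.861, 1.032, 0.307] [0.5332, 0.1059, 0.2306] [0.774, -0.333, 0.213, -0.494] [0.1, 0.5, -0.1]
t: 5.95
tcp_pos: [0.5374, 0.1059, 0.2321]
tool_rot: [0.774, -0.333, 0.213, -0.494]
force: [0.5, 0.9, 0.9]
finger_gap: 0.001
gripper_force: 0.0
5.95 [-0.374, 0.672, 2.164, 1.856, 1.027, 0.324] [0.5374, 0.1059, 0.2321] [0.774, -0.333, 0.213, -0.494] [0.5, 0.9, 0.9]
t: 6.2
tcp_pos: [0.5407, 0.1062, 0.2341]
tool_rot: [0.775, -0.333, 0.212, -0.494]
force: [-0.8, 0.7, -0.1]
finger_gap: -0.002
gripper_force: 0.6
6.2 [-0.37, 0.667, 2.154, 1.85, 1.021, 0.341] [0.5407, 0.1062, 0.2341] [0.775, -0.333, 0.212, -0.494] [-0.8, 0.7, -0.1]
rot deg (tool) [-0.  -0.1 -0. ] shift cm in target axes [-0.05  0.43  0.04] tcp-> [0.539 0.105 0.23 ]
rot deg (tool) [-0.  -0.1 -0. ] shift cm in target axes [ 0.44 -0.24  0.37] tcp-> [0.547 0.106 0.235]
rot deg (tool) [-0.  -0.1 -0. ] shift cm in target axes [ 0.95 -0.88  0.74] tcp-> [0.555 0.106 0.239]
rot deg (tool) [-0.  -0.1 -0. ] shift cm in target axes [ 1.47 -1.5   1.14] tcp-> [0.563 0.107 0.243]
rot deg (tool) [-0.  -0.1 -0. ] shift cm in target axes [ 1.79 -1.85  1.4 ] tcp-> [0.568 0.107 0.245]
```

```bash
for i in 1; do python3 -m inch '[{"dx":0.25,"dy":-0.3,"dz":0.15,"wx":0,"wy":0,"wz":0},{"dx":0.0,"dy":0,"dz":0,"wx":0,"wy":0,"wz":0}]' >/dev/null;python3 log.py
python3 -m inch '[{"dx":0.25,"dy":-0.3,"dz":0.15,"wx":0,"wy":0,"wz":0},{"dx":0.0,"dy":0,"dz":0,"wx":0,"wy":0,"wz":0}]' >/dev/null;python3 log.py
python3 -m inch '[{"dx":0.25,"dy":-0.3,"dz":0.2,"wx":0,"wy":0,"wz":0},{"dx":0.0,"dy":0,"dz":0,"wx":0,"wy":0,"wz":0}]' >/dev/null;python3 log.py; done
python3 - <<'E'
from go import *
import cv2
from station import eyes
for th in (1.05,1.1,1.15,1.18): delta(tcp(r,A,PSI,th,half=HALF))
a=eyes.snapshot("side")[180:310,215:345,::-1];b=eyes.snapshot("top")[160:240,195:295,::-1]
a=cv2.resize(a,(400,400),interpolation=3);b=cv2.resize(b,(400,320),interpolation=3)
cv2.imwrite("pics/c3.png",np.hstack([a,np.vstack([b,np.zeros((80,400,3),np.uint8)])]))
E
```

```text
6.45 [-0.367, 0.661, 2.144, 1.845, 1.016, 0.358] [0.5445, 0.1061, 0.2365] [0.774, -0.333, 0.213, -0.494] [-0.3, 0.2, -1.1]
6.7 [-0.364, 0.656, 2.134, 1.84, 1.011, 0.374] [0.5484, 0.106, 0.2388] [0.774, -0.333, 0.213, -0.494] [-1.0, 0.3, -0.6]
6.95 [-0.359, 0.652, 2.123, 1.835, 1.006, 0.39] [0.5525, 0.1061, 0.2407] [0.774, -0.333, 0.213, -0.494] [-1.4, 1.6, -0.5]
rot deg (tool) [-0.1 -0.1  0. ] shift cm in target axes [-0.37  0.73 -0.12] tcp-> [0.547 0.106 0.235]
rot deg (tool) [-0.1 -0.1  0. ] shift cm in target axes [0.14 0.08 0.25] tcp-> [0.555 0.106 0.239]
rot deg (tool) [-0.1 -0.1  0. ] shift cm in target axes [ 0.66 -0.53  0.65] tcp-> [0.563 0.107 0.243]
rot deg (tool) [-0.1 -0.1  0. ] shift cm in target axes [ 0.98 -0.89  0.9 ] tcp-> [0.568 0.107 0.245]
```

View pics/c3.png

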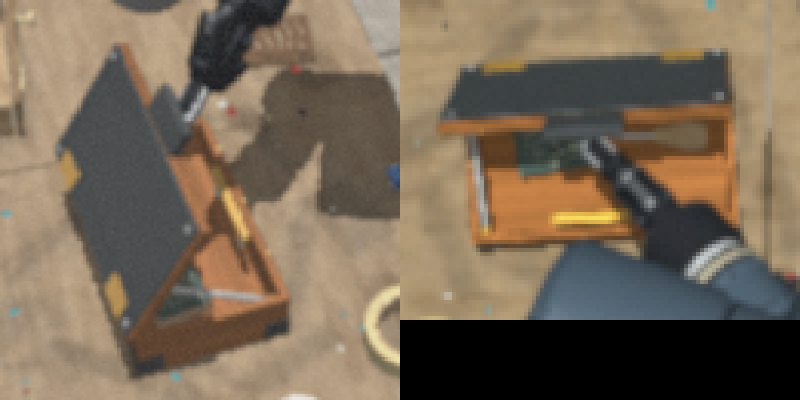

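Tip is about at the lip, at (185,100) in the side view and (595,148) in the top view. The prop is still up, so I keep raising.

```bash
python3 -m inch '[{"dx":0.25,"dy":-0.3,"dz":0.2,"wx":0,"wy":0,"wz":0},{"dx":0.0,"dy":0,"dz":0,"wx":0,"wy":0,"wz":0}]' >/dev/null;python3 log.py
python3 -m inch '[{"dx":0.25,"dy":-0.3,"dz":0.2,"wx":0,"wy":0,"wz":0},{"dx":0.0,"dy":0,"dz":0,"wx":0,"wy":0,"wz":0}]' >/dev/null;python3 log.py
python3 -m inch '[{"dx":0.25,"dy":-0.3,"dz":0.2,"wx":0,"wy":0,"wz":0},{"dx":0.0,"dy":0,"dz":0,"wx":0,"wy":0,"wz":0}]' >/dev/null;python3 log.py
cat > pic.py <<'E'
import cv2,sys,numpy as np
from station import eyes
a=eyes.snapshot("side")[180:310,215:345,::-1];b=eyes.snapshot("top")[160:240,195:295,::-1]
a=cv2.resize(a,(400,400),interpolation=3);b=cv2.resize(b,(400,320),interpolation=3)
cv2.imwrite("pics/%s.png"%sys.argv[1],np.hstack([a,np.vstack([b,np.zeros((80,400,3),np.uint8)])]))
E
python3 pic.py c4
```

```text
7.3 [-0.355, 0.648, 2.112, 1.83, 1.001, 0.406] [0.5564, 0.1064, 0.2425] [0.774, -0.333, 0.213, -0.494] [-1.0, 0.6, -0.8]
7.55 [-0.351, 0.645, 2.102, 1.826, 0.995, 0.422] [0.5604, 0.1067, 0.2444] [0.774, -0.333, 0.213, -0.494] [-0.4, -0.3, -0.9]
7.8 [-0.347, 0.641, 2.091, 1.821, 0.99, 0.438] [0.5643, 0.1071, 0.2462] [0.774, -0.333, 0.213, -0.494] [-0.4, 0.3, 0.2]
```

View pics/c4.png

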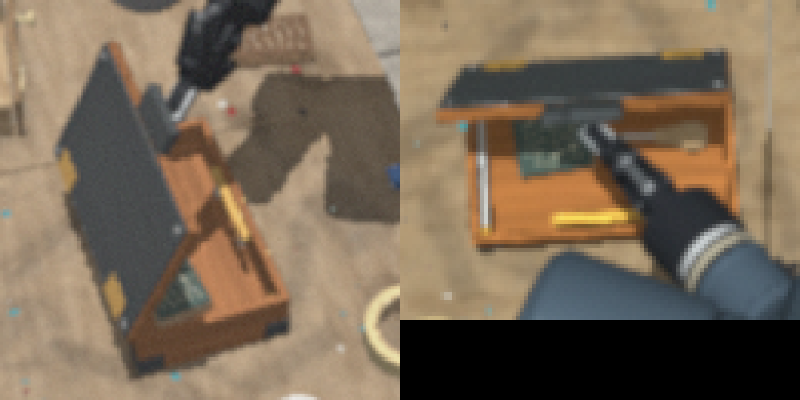

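The prop has fallen flat. The rod is gone from above the rim in the side view and lies along x≈483 in the top view, and the lid rests on the tip at about 1.15. Next I work out the lowering arc.

```bash
cat > arc.py <<'E'
from go import *; import sys
t0,t1,n=float(sys.argv[1]),float(sys.argv[2]),int(sys.argv[3])
off=np.array(sense()['tcp_pos'])-tcp(r,A,PSI,t0,half=HALF);print('off mm',(off*1000).round(1))
c=np.zeros(3);x0=tcp(r,A,PSI,t0,half=HALF)
for th in np.linspace(t0,t1,n+1)[1:]:
    g=100*r.inv().apply(tcp(r,A,PSI,th,half=HALF)-x0); s=np.round((g-c)*20)/20; c+=s; print(round(th,3),s.round(2).tolist())
E
python3 arc.py 1.16 0.36 20
```

```text
off mm [-0.5  0.   2.5]
1.12 [-0.4, 0.5, -0.35]
1.08 [-0.45, 0.5, -0.3]
1.04 [-0.4, 0.5, -0.25]
1.0 [-0.4, 0.55, -0.3]
0.96 [-0.35, 0.55, -0.25]
0.92 [-0.4, 0.6, -0.2]
0.88 [-0.35, 0.55, -0.2]
0.84 [-0.35, 0.6, -0.2]
0.8 [-0.35, 0.65, -0.15]
0.76 [-0.3, 0.6, -0.15]
0.72 [-0.35, 0.65, -0.1]
0.68 [-0.3, 0.65, -0.1]
0.64 [-0.25, 0.65, -0.05]
0.6 [-0.3, 0.7, -0.05]
0.56 [-0.25, 0.65, -0.0]
0.52 [-0.2, 0.7, -0.0]
0.48 [-0.25, 0.65, 0.0]
0.44 [-0.2, 0.7, 0.05]
0.4 [-0.2, 0.7, 0.1]
0.36 [-0.15, 0.7, 0.1]
```

```bash
python3 -m inch '[{"dx":-0.2,"dy":0.25,"dz":-0.2,"wx":0,"wy":0,"wz":0},{"dx":-0.2,"dy":0.25,"dz":-0.15,"wx":0,"wy":0,"wz":0},{"dx":-0.45,"dy":0.5,"dz":-0.3,"wx":0,"wy":0,"wz":0},{"dx":-0.4,"dy":0.5,"dz":-0.25,"wx":0,"wy":0,"wz":0},{"dx":-0.4,"dy":0.55,"dz":-0.3,"wx":0,"wy":0,"wz":0},{"dx":-0.35,"dy":0.55,"dz":-0.25,"wx":0,"wy":0,"wz":0},{"dx":-0.4,"dy":0.6,"dz":-0.2,"wx":0,"wy":0,"wz":0},{"dx":-0.35,"dy":0.55,"dz":-0.2,"wx":0,"wy":0,"wz":0},{"dx":-0.35,"dy":0.6,"dz":-0.2,"wx":0,"wy":0,"wz":0},{"dx":-0.35,"dy":0.65,"dz":-0.15,"wx":0,"wy":0,"wz":0}]'
python3 log.py; python3 arc.py 0.8 0.76 1; python3 pic.py c5
```

```text
t: 9.15
tcp_pos: [0.5101, 0.1039, 0.2096]
tool_rot: [0.774, -0.333, 0.213, -0.494]
force: [0.0, -1.5, -1.5]
finger_gap: 0.0
gripper_force: 0.9
9.15 [-0.408, 0.738, 2.24, 1.899, 1.077, 0.17] [0.5101, 0.1039, 0.2096] [0.774, -0.333, 0.213, -0.494] [0.0, -1.5, -1.5]
off mm [-1.   0.1  1.9]
0.76 [-0.35, 0.65, -0.15]
```

View pics/c5.png

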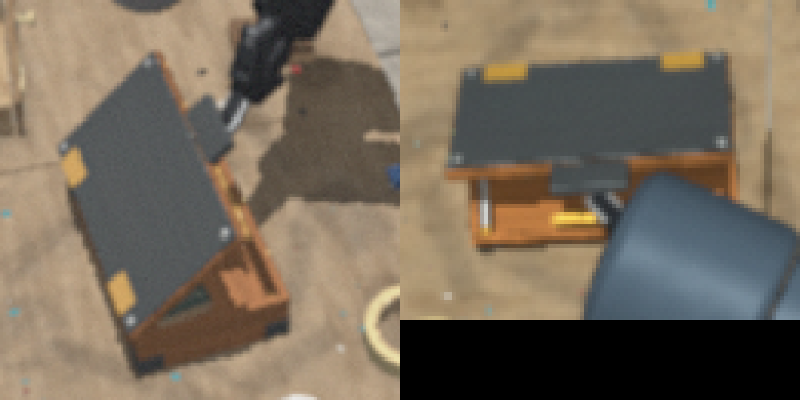

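The lid follows on the fingertip: lip at (590,178) in the top view, with the finger under it at (603,205). I continue down the arc.

```bash
python3 -m inch '[{"dx":-0.3,"dy":0.6,"dz":-0.15,"wx":0,"wy":0,"wz":0},{"dx":-0.35,"dy":0.65,"dz":-0.1,"wx":0,"wy":0,"wz":0},{"dx":-0.3,"dy":0.65,"dz":-0.1,"wx":0,"wy":0,"wz":0},{"dx":-0.25,"dy":0.65,"dz":-0.05,"wx":0,"wy":0,"wz":0},{"dx":-0.3,"dy":0.7,"dz":-0.05,"wx":0,"wy":0,"wz":0},{"dx":-0.25,"dy":0.65,"dz":0,"wx":0,"wy":0,"wz":0},{"dx":-0.2,"dy":0.7,"dz":0,"wx":0,"wy":0,"wz":0},{"dx":-0.25,"dy":0.65,"dz":0,"wx":0,"wy":0,"wz":0},{"dx":-0.2,"dy":0.7,"dz":0.05,"wx":0,"wy":0,"wz":0},{"dx":-0.2,"dy":0.7,"dz":0.1,"wx":0,"wy":0,"wz":0}]'
python3 log.py; python3 arc.py 0.4 -0.08 12; python3 pic.py c6
```

```text
t: 10.5
tcp_pos: [0.47, 0.1018, 0.1504]
tool_rot: [0.774, -0.333, 0.213, -0.494]
force: [-2.6, -1.6, -1.3]
finger_gap: -0.002
gripper_force: 1.5
10.5 [-0.466, 0.956, 2.346, 1.982, 1.195, -0.163] [0.47, 0.1018, 0.1504] [0.774, -0.333, 0.213, -0.494] [-2.6, -1.6, -1.3]
off mm [-0.9  0.5  1.8]
0.36 [-0.15, 0.7, 0.1]
0.32 [-0.2, 0.7, 0.1]
0.28 [-0.1, 0.7, 0.15]
0.24 [-0.15, 0.65, 0.2]
0.2 [-0.1, 0.7, 0.15]
0.16 [-0.05, 0.7, 0.2]
0.12 [-0.1, 0.65, 0.25]
0.08 [-0.05, 0.7, 0.25]
0.04 [-0.0, 0.65, 0.3]
0.0 [-0.0, 0.65, 0.3]
-0.04 [-0.0, 0.65, 0.3]
-0.08 [0.0, 0.65, 0.3]
```

View pics/c6.png

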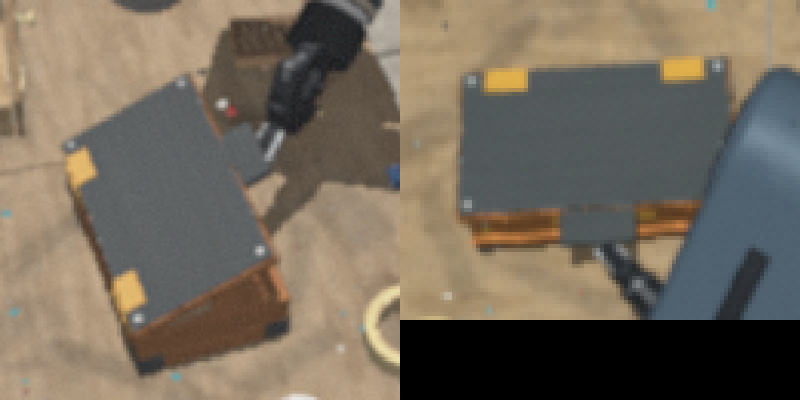

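```bash
python3 -m inch '[{"dx":-0.15,"dy":0.7,"dz":0.1,"wx":0,"wy":0,"wz":0},{"dx":-0.2,"dy":0.7,"dz":0.1,"wx":0,"wy":0,"wz":0},{"dx":-0.1,"dy":0.7,"dz":0.15,"wx":0,"wy":0,"wz":0},{"dx":-0.15,"dy":0.65,"dz":0.2,"wx":0,"wy":0,"wz":0},{"dx":-0.1,"dy":0.7,"dz":0.15,"wx":0,"wy":0,"wz":0},{"dx":-0.05,"dy":0.7,"dz":0.2,"wx":0,"wy":0,"wz":0},{"dx":-0.1,"dy":0.65,"dz":0.2,"wx":0,"wy":0,"wz":0}]' >/dev/null; python3 log.py
python3 -m inch '[{"dx":0,"dy":0.3,"dz":0.1,"wx":0,"wy":0,"wz":0},{"dx":0,"dy":0,"dz":0,"wx":0,"wy":0,"wz":0}]' >/dev/null; python3 log.py
python3 -m inch '[{"dx":0,"dy":0.3,"dz":0.1,"wx":0,"wy":0,"wz":0},{"dx":0,"dy":0,"dz":0,"wx":0,"wy":0,"wz":0}]' >/dev/null; python3 log.py
python3 -m inch '[{"dx":0,"dy":0.3,"dz":0.1,"wx":0,"wy":0,"wz":0},{"dx":0,"dy":0,"dz":0,"wx":0,"wy":0,"wz":0}]' >/dev/null; python3 log.py
python3 -m inch '[{"dx":0,"dy":0.3,"dz":0.1,"wx":0,"wy":0,"wz":0},{"dx":0,"dy":0,"dz":0,"wx":0,"wy":0,"wz":0}]' >/dev/null; python3 log.py
```

```text
11.47 [-0.489, 1.127, 2.36, 2.019, 1.267, -0.343] [0.4567, 0.101, 0.1021] [0.774, -0.333, 0.212, -0.494] [-3.6, -0.2, -1.6]
11.72 [-0.49, 1.136, 2.358, 2.02, 1.269, -0.349] [0.4564, 0.1009, 0.0992] [0.775, -0.333, 0.212, -0.494] [-4.7, 0.3, -3.3]
11.97 [-0.491, 1.145, 2.357, 2.021, 1.272, -0.357] [0.4561, 0.1007, 0.0964] [0.775, -0.333, 0.212, -0.494] [-4.9, 1.2, -3.0]
12.22 [-0.492, 1.154, 2.355, 2.022, 1.275, -0.364] [0.4558, 0.1005, 0.0932] [0.775, -0.333, 0.212, -0.494] [-4.8, 1.7, -3.2]
12.47 [-0.493, 1.164, 2.353, 2.023, 1.278, -0.372] [0.4556, 0.1002, 0.0899] [0.775, -0.333, 0.212, -0.494] [-4.4, 1.4, -2.9]
```

```bash
python3 -m inch '[{"dx":0,"dy":0.3,"dz":0.1,"wx":0,"wy":0,"wz":0},{"dx":0,"dy":0,"dz":0,"wx":0,"wy":0,"wz":0}]' >/dev/null; python3 log.py
python3 -m inch '[{"dx":0,"dy":0.3,"dz":0.1,"wx":0,"wy":0,"wz":0},{"dx":0,"dy":0,"dz":0,"wx":0,"wy":0,"wz":0}]' >/dev/null; python3 log.py
python3 -m inch '[{"dx":0,"dy":0.3,"dz":0.1,"wx":0,"wy":0,"wz":0},{"dx":0,"dy":0,"dz":0,"wx":0,"wy":0,"wz":0}]' >/dev/null; python3 log.py
python3 -m inch '[{"dx":0,"dy":0.3,"dz":0.1,"wx":0,"wy":0,"wz":0},{"dx":0,"dy":0,"dz":0,"wx":0,"wy":0,"wz":0}]' >/dev/null; python3 log.py
python3 -m inch '[{"dx":0,"dy":0.3,"dz":0.1,"wx":0,"wy":0,"wz":0},{"dx":0,"dy":0,"dz":0,"wx":0,"wy":0,"wz":0}]' >/dev/null; python3 log.py
```

```text
12.72 [-0.495, 1.173, 2.351, 2.024, 1.281, -0.379] [0.4555, 0.0998, 0.0867] [0.775, -0.333, 0.212, -0.494] [-4.3, 2.1, -2.9]
12.97 [-0.497, 1.181, 2.347, 2.027, 1.287, -0.385] [0.4566, 0.0984, 0.0839] [0.773, -0.334, 0.215, -0.494] [-0.8, 0.5, -0.4]
13.22 [-0.498, 1.191, 2.346, 2.027, 1.288, -0.392] [0.4556, 0.0987, 0.0806] [0.774, -0.333, 0.214, -0.494] [-0.6, -1.0, -0.6]
13.47 [-0.498, 1.2, 2.345, 2.027, 1.29, -0.399] [0.4549, 0.0988, 0.0774] [0.774, -0.333, 0.213, -0.494] [-0.1, -0.5, -0.4]
13.72 [-0.5, 1.209, 2.343, 2.028, 1.292, -0.405] [0.4546, 0.0986, 0.0742] [0.774, -0.333, 0.213, -0.494] [-0.1, 0.1, 0.8]
```

The lid now rests on its catch and the force is gone. I'll back out along the finger, rise, and work out the turn to tool-down.

```bash
python3 -m inch '[{"dx":0,"dy":0,"dz":-2,"wx":0,"wy":0,"wz":0},{"dx":0,"dy":0,"dz":-3,"wx":0,"wy":0,"wz":0},{"dx":0,"dy":0,"dz":-3,"wx":0,"wy":0,"wz":0},{"dx":0,"dy":-5,"dz":-2.3,"wx":0,"wy":0,"wz":0},{"dx":0,"dy":-5,"dz":-2.3,"wx":0,"wy":0,"wz":0},{"dx":0,"dy":-5,"dz":-2,"wx":0,"wy":0,"wz":0},{"dx":1.5,"dy":-5,"dz":0,"wx":0,"wy":0,"wz":0},{"dx":1.5,"dy":-5,"dz":2,"wx":0,"wy":0,"wz":0},{"dx":0,"dy":0,"dz":0,"wx":0,"wy":0,"wz":0}]'; python3 log.py
cat > down.py <<'E'
from go import *
s=sense();rc=R.from_quat(s['tool_rot'])
for g in np.radians([0,30,60,-30,-60,90,-90,120,180]):
    rt=R.from_euler('z',g)*R.from_quat([1,0,0,0]);w=(rc.inv()*rt).as_rotvec();q=np.array(s['q']);ok=0
    for t in np.linspace(0,1,9): q,e=ik(np.array(s['tcp_pos']),rc*R.from_rotvec(w*t),q);ok=max(e,ok)
    x=W(lidp(.14,0,.016,.05),*POSE)+[0,0,.0726+.03]
    q2,e2=ik(x,rt,q)
    print(np.degrees(g).round(),'w',np.degrees(w).round(1),round(ok,4),q.round(2),q2.round(2),round(e2,4),'shift cm',(100*rt.inv().apply(x-s['tcp_pos'])).round(1))
E
python3 down.py
```

```text
t: 14.85
tcp_pos: [0.4873, 0.0648, 0.3514]
tool_rot: [0.777, -0.326, 0.211, -0.496]
force: [-0.4, 0.4, -0.4]
finger_gap: -0.0
gripper_force: 0.0
14.85 [-0.545, 0.336, 2.177, 1.501, 1.078, 0.696] [0.4873, 0.0648, 0.3514] [0.777, -0.326, 0.211, -0.496] [-0.4, 0.4, -0.4]
0.0 w [-61.5 -26.2 -40.4] 0.0 [-0.1   0.29  1.7   0.    1.16  1.48] [0.07 0.62 1.67 0.   0.85 1.65] 0.0 shift cm [ 6.2 -8.8 16.5]
30.0 w [-54.9 -43.  -66.7] 0.0 [-0.1   0.29  1.7   0.    1.16  0.95] [0.07 0.62 1.67 0.   0.85 1.12] 0.0 shift cm [ 9.8 -4.5 16.5]
60.0 w [-44.7 -59.4 -92.5] 0.0 [-0.1   0.29  1.7  -0.    1.16  0.43] [0.07 0.62 1.67 0.   0.85 0.6 ] 0.0 shift cm [10.7  1.  16.5]
-30.0 w [-64.8  -9.2 -13.8] 0.0 [-0.1   0.29  1.7  -0.    1.16  2.  ] [0.07 0.62 1.67 0.   0.85 2.17] 0.0 shift cm [  1.  -10.7  16.5]
-60.0 w [-64.9   7.9  12.9] 0.0 [-0.1   0.29  1.7   0.    1.16  2.52] [0.07 0.62 1.67 0.   0.85 2.69] 0.0 shift cm [-4.5 -9.8 16.5]
90.0 w [ -30.4  -75.3 -117.4] 0.0 [-0.1   0.29  1.7   0.    1.16 -0.1 ] [0.07 0.62 1.67 0.   0.85 0.07] 0.0 shift cm [ 8.8  6.2 16.5]
-90.0 w [-61.9  25.   39.5] 0.0391 [-0.17  0.27  1.73  0.09  1.13  2.85] [-0.02  0.61  1.75  0.23  0.76  2.85] 0.0616 shift cm [-8.8 -6.2 16.5]
120.0 w [ -11.   -90.3 -141. ] 0.0 [-0.1   0.29  1.7  -0.    1.16 -0.62] [ 0.07  0.62  1.67  0.    0.85 -0.45] 0.0 shift cm [ 4.5  9.8 16.5]
180.0 w [-31.7  74.5 116.7] 0.2043 [-0.12  0.36  2.23  1.74  0.    2.85] [0.06 0.67 2.06 1.92 0.   2.85] 0.1472 shift cm [-6.2  8.8 16.5]
```

```bash
python3 -m inch '[{"dx":0,"dy":0,"dz":0,"wx":-7.7,"wy":-3.3,"wz":-5},{"dx":0,"dy":0,"dz":0,"wx":-7.7,"wy":-3.3,"wz":-5},{"dx":0,"dy":0,"dz":0,"wx":-7.7,"wy":-3.3,"wz":-5},{"dx":0,"dy":0,"dz":0,"wx":-7.7,"wy":-3.3,"wz":-5},{"dx":0,"dy":0,"dz":0,"wx":-7.7,"wy":-3.3,"wz":-5},{"dx":0,"dy":0,"dz":0,"wx":-7.7,"wy":-3.3,"wz":-5},{"dx":0,"dy":0,"dz":0,"wx":-7.7,"wy":-3.3,"wz":-5},{"dx":0,"dy":0,"dz":0,"wx":-7.7,"wy":-3.3,"wz":-5},{"dx":0,"dy":0,"dz":0,"wx":0,"wy":0,"wz":0}]' >/dev/null; python3 log.py; python3 down.py | head -1
```

```text
15.97 [-0.1, 0.297, 1.702, 0.006, 1.164, 1.474] [0.485, 0.0643, 0.346] [1.0, -0.002, -0.01, -0.004] [0.2, 0.1, -1.0]
0.0 w [-0.4  1.2 -0.3] 0.0 [-0.1   0.29  1.71 -0.    1.14  1.47] [0.07 0.62 1.67 0.   0.85 1.65] 0.0 shift cm [ 6.5 -8.8 15.9]
```

```bash
python3 -m inch '[{"dx":1.6,"dy":-2.2,"dz":4,"wx":-0.4,"wy":1.2,"wz":0},{"dx":1.6,"dy":-2.2,"dz":4,"wx":0,"wy":0,"wz":0},{"dx":1.6,"dy":-2.2,"dz":4,"wx":0,"wy":0,"wz":0},{"dx":1.6,"dy":-2.2,"dz":4,"wx":0,"wy":0,"wz":0},{"dx":0,"dy":0,"dz":0,"wx":0,"wy":0,"wz":0}]' >/dev/null; python3 log.py; python3 down.py | head -1; python3 pic.py c7
```

```text
16.6 [0.072, 0.619, 1.677, 0.0, 0.851, 1.65] [0.5482, 0.1508, 0.1836] [1.0, -0.004, -0.003, 0.0] [-0.3, 0.6, 1.2]
0.0 w [ 0.   0.3 -0.5] 0.0 [ 0.07  0.62  1.68 -0.    0.84  1.64] [ 0.07  0.62  1.67 -0.    0.85  1.65] 0.0 shift cm [ 0.2 -0.2 -0.3]
```

View pics/c7.png

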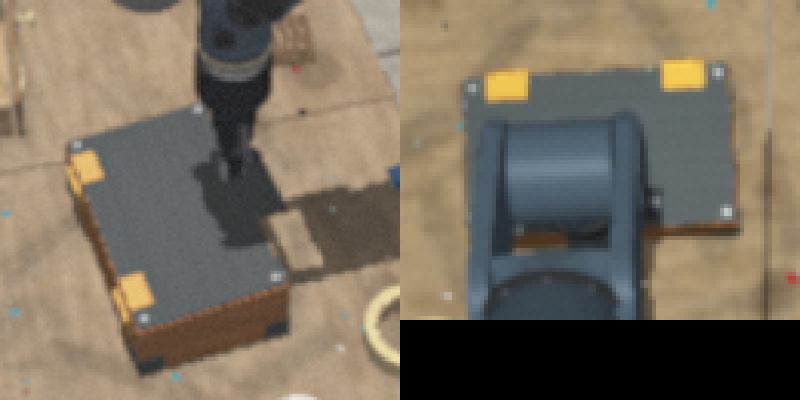

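Lid almost shut on its catch, with the closed fingertips above the press point at (232,175) in the side view. I descend and feel for the lid.

```bash
python3 -m inch '[{"dx":0.1,"dy":-0.1,"dz":1,"wx":0,"wy":0,"wz":0},{"dx":0,"dy":0,"dz":1,"wx":0,"wy":0,"wz":0},{"dx":0,"dy":0,"dz":0,"wx":0,"wy":0,"wz":0}]' >/dev/null; python3 log.py
python3 -m inch '[{"dx":0,"dy":0,"dz":0.2,"wx":0,"wy":0,"wz":0},{"dx":0,"dy":0,"dz":0,"wx":0,"wy":0,"wz":0}]' >/dev/null; python3 log.py
python3 -m inch '[{"dx":0,"dy":0,"dz":0.2,"wx":0,"wy":0,"wz":0},{"dx":0,"dy":0,"dz":0,"wx":0,"wy":0,"wz":0}]' >/dev/null; python3 log.py
python3 -m inch '[{"dx":0,"dy":0,"dz":0.2,"wx":0,"wy":0,"wz":0},{"dx":0,"dy":0,"dz":0,"wx":0,"wy":0,"wz":0}]' >/dev/null; python3 log.py
python3 -m inch '[{"dx":0,"dy":0,"dz":0.2,"wx":0,"wy":0,"wz":0},{"dx":0,"dy":0,"dz":0,"wx":0,"wy":0,"wz":0}]' >/dev/null; python3 log.py
```

```text
17.07 [0.074, 0.645, 1.682, -0.002, 0.81, 1.653] [0.5512, 0.1518, 0.1679] [1.0, -0.004, 0.002, 0.0] [-0.2, 0.4, -0.2]
17.32 [0.074, 0.648, 1.682, -0.002, 0.806, 1.654] [0.5518, 0.1522, 0.1663] [1.0, -0.004, 0.003, 0.0] [0.8, -0.1, -0.8]
17.57 [0.075, 0.652, 1.683, -0.002, 0.802, 1.654] [0.5517, 0.1523, 0.1641] [1.0, -0.004, 0.002, 0.0] [0.1, -0.1, 0.7]
17.82 [0.074, 0.655, 1.684, -0.002, 0.797, 1.654] [0.5517, 0.1522, 0.162] [1.0, -0.004, 0.002, 0.0] [0.7, 0.0, 0.9]
18.07 [0.074, 0.658, 1.685, -0.002, 0.793, 1.654] [0.5517, 0.1522, 0.16] [1.0, -0.004, 0.002, 0.0] [0.0, 0.5, -0.3]
```

```bash
python3 -m inch '[{"dx":0,"dy":0,"dz":0.2,"wx":0,"wy":0,"wz":0},{"dx":0,"dy":0,"dz":0,"wx":0,"wy":0,"wz":0}]' >/dev/null; python3 log.py
python3 -m inch '[{"dx":0,"dy":0,"dz":0.2,"wx":0,"wy":0,"wz":0},{"dx":0,"dy":0,"dz":0,"wx":0,"wy":0,"wz":0}]' >/dev/null; python3 log.py
python3 -m inch '[{"dx":0,"dy":0,"dz":0.1,"wx":0,"wy":0,"wz":0},{"dx":0,"dy":0,"dz":0,"wx":0,"wy":0,"wz":0}]' >/dev/null; python3 log.py
python3 -m inch '[{"dx":0,"dy":0,"dz":0.1,"wx":0,"wy":0,"wz":0},{"dx":0,"dy":0,"dz":0,"wx":0,"wy":0,"wz":0}]' >/dev/null; python3 log.py
```

```text
18.32 [0.074, 0.661, 1.686, -0.002, 0.79, 1.654] [0.5518, 0.1522, 0.1586] [1.0, -0.004, 0.003, 0.0] [-0.5, -0.6, 4.2]
18.57 [0.074, 0.664, 1.687, -0.002, 0.786, 1.654] [0.5516, 0.1522, 0.1567] [1.0, -0.004, 0.002, 0.0] [-2.2, -0.4, 6.4]
18.82 [0.074, 0.665, 1.688, -0.002, 0.784, 1.654] [0.5515, 0.1522, 0.1558] [1.0, -0.004, 0.002, 0.0] [-2.4, -0.7, 6.0]
19.07 [0.075, 0.667, 1.689, -0.002, 0.782, 1.654] [0.5513, 0.1522, 0.1548] [1.0, -0.004, 0.002, 0.0] [-2.8, -0.3, 6.6]
```

```bash
python3 -m inch '[{"dx":0,"dy":0,"dz":0.1,"wx":0,"wy":0,"wz":0},{"dx":0,"dy":0,"dz":0,"wx":0,"wy":0,"wz":0}]' >/dev/null; python3 log.py
python3 -m inch '[{"dx":0,"dy":0,"dz":0.1,"wx":0,"wy":0,"wz":0},{"dx":0,"dy":0,"dz":0,"wx":0,"wy":0,"wz":0}]' >/dev/null; python3 log.py
```

```text
19.32 [0.074, 0.668, 1.689, -0.002, 0.781, 1.654] [0.5512, 0.1521, 0.1538] [1.0, -0.004, 0.002, 0.0] [-2.8, -0.4, 6.9]
19.57 [0.075, 0.67, 1.69, -0.002, 0.779, 1.654] [0.5511, 0.1522, 0.1527] [1.0, -0.004, 0.002, 0.0] [-1.8, -1.2, 6.3]
```

```bash
python3 -m inch '[{"dx":0,"dy":0,"dz":0.05,"wx":0,"wy":0,"wz":0},{"dx":0,"dy":0,"dz":0,"wx":0,"wy":0,"wz":0}]' >/dev/null; python3 log.py
python3 -m inch '[{"dx":0,"dy":0,"dz":0.05,"wx":0,"wy":0,"wz":0},{"dx":0,"dy":0,"dz":0,"wx":0,"wy":0,"wz":0}]' >/dev/null; python3 log.py
```

```text
19.82 [0.074, 0.671, 1.69, -0.002, 0.778, 1.654] [0.551, 0.1521, 0.1522] [1.0, -0.004, 0.002, 0.001] [-2.6, -0.6, 6.8]
20.07 [0.075, 0.671, 1.69, -0.002, 0.777, 1.654] [0.551, 0.1522, 0.1517] [1.0, -0.004, 0.002, 0.001] [-2.7, -0.5, 6.7]
```

```bash
python3 -m inch '[{"dx":0,"dy":0,"dz":0.05,"wx":0,"wy":0,"wz":0},{"dx":0,"dy":0,"dz":0,"wx":0,"wy":0,"wz":0}]' >/dev/null; python3 log.py
python3 -m inch '[{"dx":0,"dy":0,"dz":0.05,"wx":0,"wy":0,"wz":0},{"dx":0,"dy":0,"dz":0,"wx":0,"wy":0,"wz":0}]' >/dev/null; python3 log.py
```

```text
20.32 [0.074, 0.672, 1.691, -0.002, 0.776, 1.654] [0.5509, 0.1521, 0.1512] [1.0, -0.003, 0.002, 0.001] [-3.2, -0.1, 7.1]
20.57 [0.074, 0.673, 1.691, -0.002, 0.775, 1.654] [0.5509, 0.1521, 0.1507] [1.0, -0.004, 0.001, 0.001] [-3.4, -0.8, 7.2]
```

```bash
python3 -m inch '[{"dx":0,"dy":0,"dz":0.03,"wx":0,"wy":0,"wz":0},{"dx":0,"dy":0,"dz":0,"wx":0,"wy":0,"wz":0}]' >/dev/null; python3 log.py
```

```text
20.82 [0.075, 0.674, 1.691, -0.002, 0.774, 1.654] [0.5508, 0.1521, 0.1504] [1.0, -0.004, 0.001, 0.001] [-3.2, -0.6, 6.4]
```

```bash
python3 -m inch '[{"dx":0,"dy":0,"dz":0.05,"wx":0,"wy":0,"wz":0},{"dx":0,"dy":0,"dz":0,"wx":0,"wy":0,"wz":0}]' >/dev/null; python3 log.py
```

```text
21.07 [0.075, 0.674, 1.691, -0.002, 0.773, 1.654] [0.5508, 0.1521, 0.15] [1.0, -0.004, 0.001, 0.001] [-2.7, -0.8, 8.3]
```

```bash
python3 -m inch '[{"dx":0,"dy":0,"dz":0.05,"wx":0,"wy":0,"wz":0},{"dx":0,"dy":0,"dz":0,"wx":0,"wy":0,"wz":0}]' >/dev/null; python3 log.py
```

```text
21.32 [0.075, 0.674, 1.691, -0.002, 0.773, 1.654] [0.5508, 0.1521, 0.15] [1.0, -0.003, 0.001, 0.001] [-3.5, -0.4, 11.1]
```

```bash
python3 -m inch '[{"dx":0,"dy":0,"dz":0.05,"wx":0,"wy":0,"wz":0},{"dx":0,"dy":0,"dz":0,"wx":0,"wy":0,"wz":0}]' >/dev/null; python3 log.py
```

```text
21.57 [0.075, 0.674, 1.692, -0.002, 0.773, 1.654] [0.5508, 0.1521, 0.15] [1.0, -0.003, 0.002, 0.001] [-4.8, -0.5, 14.5]
```

The lid has met the rim: the height stays at 0.150 while the push rises about 6.5 N per mm. I'll bring it to 20 N and hold.

```bash
python3 -m inch '[{"dx":0,"dy":0,"dz":0.05,"wx":0,"wy":0,"wz":0},{"dx":0,"dy":0,"dz":0,"wx":0,"wy":0,"wz":0}]' >/dev/null; python3 log.py
python3 -m inch '[{"dx":0,"dy":0,"dz":0.03,"wx":0,"wy":0,"wz":0},{"dx":0,"dy":0,"dz":0,"wx":0,"wy":0,"wz":0}]' >/dev/null; python3 log.py
```

```text
21.82 [0.075, 0.674, 1.692, -0.002, 0.773, 1.654] [0.5508, 0.1522, 0.1499] [1.0, -0.003, 0.002, 0.001] [-6.1, -0.8, 17.6]
22.07 [0.075, 0.674, 1.692, -0.002, 0.773, 1.654] [0.5508, 0.1522, 0.1499] [1.0, -0.003, 0.002, 0.001] [-6.5, -0.4, 19.6]
```

```bash
python3 -m inch '[{"dx":0,"dy":0,"dz":0.01,"wx":0,"wy":0,"wz":0},{"dx":0,"dy":0,"dz":0,"wx":0,"wy":0,"wz":0},{"dx":0,"dy":0,"dz":0,"wx":0,"wy":0,"wz":0},{"dx":0,"dy":0,"dz":0,"wx":0,"wy":0,"wz":0},{"dx":0,"dy":0,"dz":0,"wx":0,"wy":0,"wz":0}]' >/dev/null; python3 log.py
python3 -m inch '[{"dx":0,"dy":0,"dz":0,"wx":0,"wy":0,"wz":0},{"dx":0,"dy":0,"dz":0,"wx":0,"wy":0,"wz":0},{"dx":0,"dy":0,"dz":0,"wx":0,"wy":0,"wz":0},{"dx":0,"dy":0,"dz":0,"wx":0,"wy":0,"wz":0},{"dx":0,"dy":0,"dz":0,"wx":0,"wy":0,"wz":0},{"dx":0,"dy":0,"dz":0,"wx":0,"wy":0,"wz":0}]' >/dev/null; python3 log.py
python3 -m inch '[{"dx":0,"dy":0,"dz":-0.2,"wx":0,"wy":0,"wz":0},{"dx":0,"dy":0,"dz":-0.5,"wx":0,"wy":0,"wz":0},{"dx":0,"dy":0,"dz":-2,"wx":0,"wy":0,"wz":0},{"dx":0,"dy":0,"dz":-4,"wx":0,"wy":0,"wz":0},{"dx":0,"dy":0,"dz":-4,"wx":0,"wy":0,"wz":0},{"dx":-3,"dy":3,"dz":-4,"wx":0,"wy":0,"wz":0},{"dx":-3,"dy":4,"dz":-2,"wx":0,"wy":0,"wz":0},{"dx":-3,"dy":4,"dz":0,"wx":0,"wy":0,"wz":0},{"dx":0,"dy":0,"dz":0,"wx":0,"wy":0,"wz":0}]' >/dev/null; python3 log.py
python3 - <<'E'
# numeric check of lid-shut: projected steel corners vs stored geometry (no viewing)
from plan import *; from h import proj
from station import eyes; import cv2
im=eyes.snapshot("side"); g=cv2.cvtColor(im,cv2.COLOR_RGB2HSV)
m=((g[...,2]<110)&(g[...,1]<90)).astype(np.uint8)
for th in(0,.05):
    P=proj("side",[W(lidp(d,y,.016,th),*POSE) for d,y in((0,.13),(.16,.13),(.16,-.13),(0,-.13))])
    k=np.zeros(m.shape,np.uint8);cv2.fillPoly(k,[P.round().astype(int)],1);print(th,P.round(1).tolist(),(m&k).sum(),k.sum())
E
```

```text
22.7 [0.075, 0.674, 1.692, -0.002, 0.772, 1.654] [0.5508, 0.1522, 0.1499] [1.0, -0.003, 0.002, 0.001] [-6.8, -0.7, 19.6]
23.45 [0.075, 0.674, 1.692, -0.002, 0.772, 1.654] [0.5508, 0.1522, 0.1499] [1.0, -0.003, 0.002, 0.001] [-5.9, -0.8, 19.6]
24.57 [-0.153, 0.291, 1.82, -0.0, 1.027, 1.429] [0.4583, 0.0414, 0.3142] [1.0, -0.005, 0.002, 0.0] [0.8, -0.2, -0.3]
0 [[259.3, 286.6], [309.7, 273.0], [282.4, 213.3], [236.5, 224.4]] 2825 3412
0.05 [[259.1, 286.7], [309.5, 271.5], [282.2, 211.7], [236.2, 224.4]] 2826 3426
```

Held at about 19.6 N for 1.4 s against the rigid rim and the robot is now clear, so I hand in.

```bash
python3 -c "
from station import workorder
print(workorder.sign_off())"
```

```text
the job is handed in; nothing more can be done
None
```

The lid was lowered under control onto its catch after the prop fell flat, pressed down to the rim, bedded at about 19.6 N for 1.4 s, and handed in with the robot clear; shut is judged from the push rising at a fixed height, as I took no close-up picture of the rim or the things around it afterwards.

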